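Scoop walnuts from the pantry tub into the bowl

TASK

With the scoop, transfer at least three of the five walnuts from the tub into the dark bowl, spilling none on the counter and touching no walnut with the gripper; any others stay in the tub. Then lay the scoop back flat, open side up, on the slate tray, and leave the bowl and the bottle, jar and shaker standing where they are.

Things in the scene. Friction and masses are not known exactly. Their poses are not given: they have to be found in the camera images.
- scoop: Loose aluminium scoop, 0.12-0.2 kg, on the tray. Origin: centre of the pan's flat underside; x to the open nose, z up. Pan 94 long (x -47 to 47), 88 wide (83 inside), floor 2.5 thick; back wall 38 high; sides 34 high, stepping down to 14 at the nose. Black straight handle, 14 wide (y), 18 thick, rises from the back wall backward at 40 degrees to a tip at x -123, z 94; it points roughly to the robot.
- scoop_grip (a point): Middle of the scoop's handle, a good place to pinch across its 14 mm width: x -91, y 0, z +67 in the scoop's frame.
- scoop_nose (a point): Middle of the scoop's front lower edge: x +47, y 0, z 0 in the scoop's frame.
- tub: Fixed white open tub. Origin: centre of its underside, z up; x from its low front (robot side) to its high back. Inside 210 by 114 (x -105 to 105, y -57 to 57), walls 5, floor 4 above the counter. Front wall 32 high, side walls 32 at the front sloping up to 76 from x -20 on, back wall 76 with a 45 degree cove along its foot from x 81 up. Walnuts lie in its back half, x above 0; shell, tub and scoop are smooth.
- bowl: Loose dark round bowl, 0.3 kg, 116 across at the rim, about 94 inside the rim, 51 high, floor about 70 across and 8 thick. Origin: centre of its underside, z up.
- tray: Fixed black slate tray, a flat rectangular slab on two low foot strips, top 11 above the counter. Origin: on the counter under it; the slab spans x -60 to +60 and y -99 to +121; a short cord loop lies beyond its -y end. Its y axis points roughly away from the robot.
- walnut_1: Walnut in its shell, brown, about 38 long and 30 across, 14 to 24 g, rolls easily. Origin: its centre; x is its long axis.
- walnut_2: Walnut in its shell, brown, about 38 long and 30 across, 14 to 24 g, rolls easily. Origin: its centre; x is its long axis.
- walnut_3: Walnut in its shell, brown, about 38 long and 30 across, 14 to 24 g, rolls easily. Origin: its centre; x is its long axis.
- walnut_4: Walnut in its shell, brown, about 38 long and 30 across, 14 to 24 g, rolls easily. Origin: its centre; x is its long axis.
- walnut_5: Walnut in its shell, brown, about 38 long and 30 across, 14 to 24 g, rolls easily. Origin: its centre; x is its long axis.
- sill_corner (a point): Near left corner of the fixed window sill on the right of the counter: from this point the sill, 26 thick, juts out toward the work all along +x and back to the wall at -y, z 142 to 168. Keep gripper and arm clear of it.
- dropper_bottle: Bystander: small brown bottle with dropper cap, 33 across, 102 high, loose. Origin: centre of its underside.
- spice_jar: Bystander: spice jar, 41 across, 102 high, loose. Origin: centre of its underside.
- salt_shaker: Bystander: glass salt shaker, 44 across, 90 high, loose. Origin: centre of its underside.

How it is judged:
By the outcome, as a careful person would: the job done as asked, in the order asked, and still so for the second after the job is handed in, with the robot touching nothing.
It also fails if it takes over 72 s, if anything falls off the work surface, if the arm or the gripper's body presses on something with over 40 N, if the wrist force passes 120 N, or if a joint passes its speed limit or range.

ROBOT

A 6-joint arm with a two-finger parallel gripper is mounted at the origin on a cart in front of the work surface, level with it; the furniture and walls round the work are solid. World frame = base frame: x ahead of the robot, y to its left, z up, the work surface at z = 0. Lengths are in m, angles in rad, forces in N, time in s.
With the tool pointing down it reaches from about 0.325 to 1 m from the base axis. Payload 5.1 kg.
Tool frame: the origin (TCP) lies midway between the tips of the shut fingers; the grasp point (between the pads) lies r.tcp_to_grasp behind it (r.tcp_to_grasp is the distance from the TCP to the grasp point, in m); z points along the fingers, y is the line along which they close (so a half turn about z gives the same grasp; the last joint's range is limited). The gripper opens to 85 mm and grips with 20 to 120 N. Pads are 22 mm wide; open, the fingers measure 114 mm over their backs; the gripper's body (76 mm by 85 mm) begins 54 mm behind the grasp point. The pads swing forward as they close: fully open they stand 13 mm farther back than shut.
Start: joints at [1.185, 0.124, 1.65, -0, 1.367, -0.083], TCP at [0.194, 0.62, 0.231] pointing down, gripper open.
Joint ranges: [-2.61, 2.61], [-1.02, 2.33], [0.03, 2.71], [-1.35, 4.49], [0.32, 2.68], [-2.91, 2.91]. Speed limits (rad/s): [2.57, 2.57, 3.14, 3.14, 3.14, 3.14].

INTERFACE

Orientations are given as [roll, pitch, yaw] about the fixed x, y, z axes, in that order (R = Rz(yaw) Ry(pitch) Rx(roll)).
In Python, from workcell import r, grab_frame, hand_in gives the robot as it stands. The module is installed in compiled form; this text tells all that it offers.
- The arm moves only by the shell command python3 -m creep 'ROWS' [FORCE]. ROWS is JSON, a list of rows, each a list of 3 entries, a list of its own where there are three numbers: the finger opening in m, from 0 to 0.0854, then the shift along the tool's x, y, z in m, then the turn about the tool's z in rad. In form: [[hand, [x, y, z], twist], ...]. A call has 1 to 5 rows; each row is the pose to reach, as a shift and turn from the pose commanded when the call began, along the tool's axes at that moment; what a row does not reach only later rows make up. A row lasts 1/8 s, in which the tool goes at most 62.5 mm and 10.7 degrees, less where a joint would pass 70% of its speed; a pose out of reach is approached as far as the arm can. A call with a gripper value outside its range is refused whole. The fingers move at their own pace and stop on an object; FORCE is the grip in N (left out, the last holds). Time passes only in rows, so rows that repeat a pose let the fingers close. It gives the time, the measured TCP pose, the force, the opening and the grip force at its end, in the units of the state.
- r.observe(): the state, without advancing time (a new reading comes with each control period).
- grab_frame(name): name is "side" or "top"; returns a dict with "image" (420x560x3 uint8, blue, green, red), "camera_matrix" (3x3 intrinsics, pixels), "R" (3x3) and "t" (3): a world point X has camera coordinates R X + t. Camera axes: x right, y down, z forward; pixel columns grow to the right and rows downward; lengths in m; the calibration is good to about 2 mm. A picture is of the moment at which its call begins. There is no depth.
- hand_in(): hands the job in; it is judged then, once.
The state is a dict: "clock": time; "qpos": joint angles; "qd": joint speeds; "tau": joint torques, N m; "tool_pos": TCP position; "ee_rot": TCP orientation; "ft_force": force on the tool from outside, world axes, zero at the start; "ft_torque": the same for the moment, N m; "width": finger opening in m; "gripper_force": force on a finger pad.
Only numpy, scipy, OpenCV 4.12 (cv2) and the standard library are available. Lean on these libraries where they do the work, as an engineer would, in place of code of your own. Each camera call takes 0.05 s, during which the arm holds its last target. There are 200 camera calls.

## Working session

There is one attempt and no reset: what is moved stays moved. The work goes in short steps, Python scripts to look and compute and a shell command to move; the robot and the scene stay as the last step left them, time stands still between calls to the robot, and variables do not carry over. Pictures are saved under pics/ and viewed, at most 10 in all, crops included, and the job is handed in when it is done.

```bash
mkdir -p pics; python3 - <<'E'
from workcell import r, grab_frame
import cv2,numpy as np,pickle
for n in("side","top"):
    f=grab_frame(n); cv2.imwrite(f"pics/{n}0.png",f["image"]); pickle.dump(f,open(f"{n}0.pkl","wb"))
    print(n,f["camera_matrix"].round(1).tolist(),"C",(-f["R"].T@f["t"]).round(3),f["R"].round(3).tolist())
print({k:np.round(v,3).tolist() for k,v in r.observe().items()},r.tcp_to_grasp)
E
```

```text
side [[448.5, 0.0, 276.8], [0.0, 448.5, 205.9], [0.0, 0.0, 1.0]] C [0.328 0.645 0.671] [[-0.961, -0.277, 0.005], [-0.165, 0.558, -0.813], [0.222, -0.782, -0.582]]
top [[496.6, 0.0, 283.5], [0.0, 496.6, 209.4], [0.0, 0.0, 1.0]] C [ 0.297 -0.118  1.205] [[0.056, -0.998, 0.005], [-0.973, -0.055, -0.223], [0.223, 0.008, -0.975]]
{'clock': 0.1, 'qpos': [1.185, 0.124, 1.652, -0.0, 1.367, -0.083], 'qd': [-0.001, -0.003, -0.002, -0.001, -0.004, -0.001], 'tau': [0.001, -42.493, -36.666, -0.0, 0.004, -0.0], 'tool_pos': [0.194, 0.62, 0.23], 'ee_rot': [-3.14, -0.0, 2.839], 'ft_force': [-0.5, 0.495, -0.651], 'ft_torque': [-0.036, 0.056, 0.028], 'gripper_force': 0.0, 'width': 0.085} 0.0187
```

View pics/top0.png

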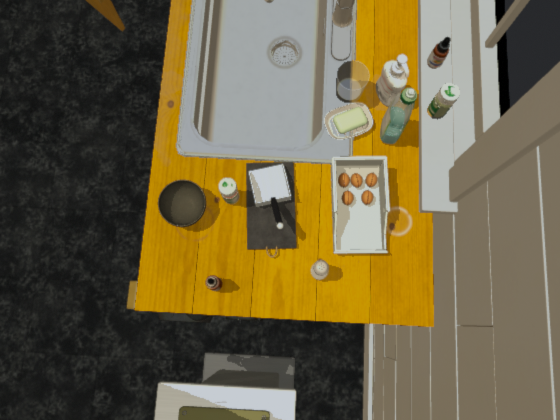

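View pics/side0.png

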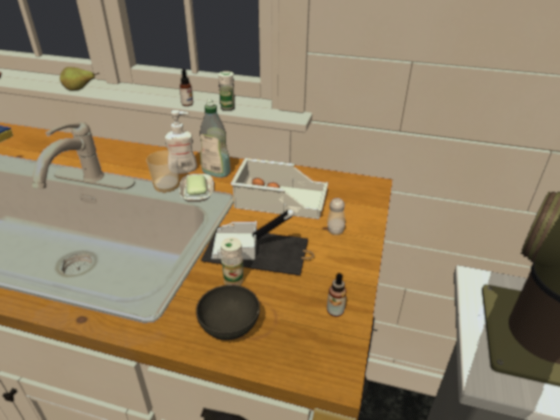

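```bash
python3 - <<'E'
import cv2
a=cv2.imread("pics/top0.png")[145:290,150:420]
cv2.imwrite("pics/c1.png",cv2.resize(a,None,fx=2.96,fy=2.96,interpolation=cv2.INTER_CUBIC))
a=cv2.imread("pics/side0.png")[150:345,190:390]
cv2.imwrite("pics/c2.png",cv2.resize(a,None,fx=3,fy=3,interpolation=cv2.INTER_CUBIC))
E
```

```text
(no output)
```

View pics/c1.png

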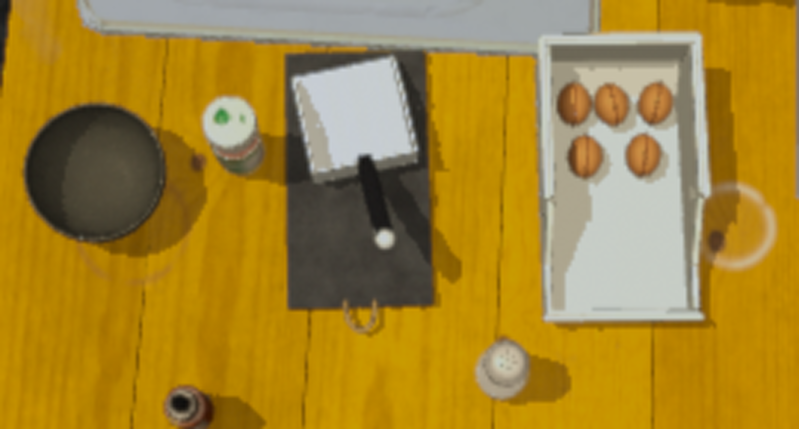

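View pics/c2.png

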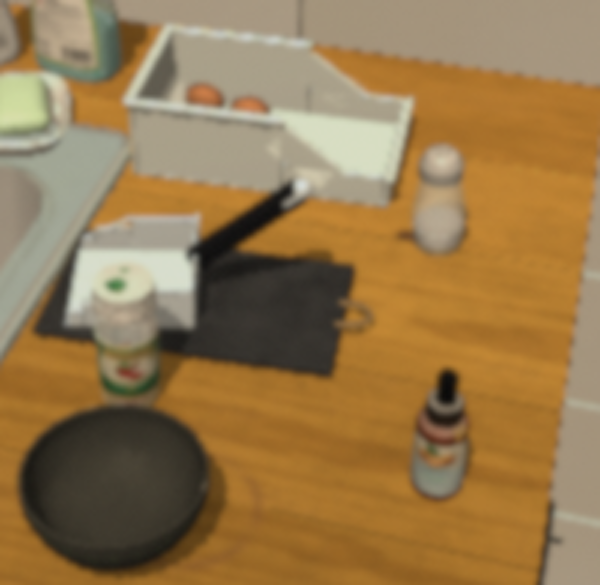

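```bash
cat > h.py <<'E'
import pickle,numpy as np
def P(u,v,z,f,crop=None):
    if crop: u=crop[0]+u/crop[2]; v=crop[1]+v/crop[2]
    R,t,K=f["R"],f["t"],f["camera_matrix"]; C=-R.T@t
    d=R.T@np.linalg.inv(K)@[u,v,1]; return (C+d*(z-C[2])/d[2])
def px(X,f):
    c=f["camera_matrix"]@(f["R"]@np.array(X)+f["t"]); return c[:2]/c[2]
E
python3 - <<'E'
from h import *
f=pickle.load(open("top0.pkl","rb"));g=pickle.load(open("side0.pkl","rb"))
c=(150,145,2.963);s=(190,150,3)
for n,u,v,z in [("tubBL",540,36,.076),("tubBR",702,36,.076),("tubFL",545,318,.032),("tubFR",703,318,.032),("trBL",287,54,.011),("trBR",426,53,.011),("trFL",290,307,.011),("trFR",433,306,.011),
 ("tip",384,238,.107),("noseL",293,76,.025),("noseR",392,56,.025),("backL",316,182,.049),("backR",418,160,.049),("bowl",95,172,.051),("bowlL",25,172,.051),("bowlR",165,172,.051),
 ("w",575,103,.019),("w",612,103,.019),("w",655,103,.019),("w",586,157,.019),("w",644,155,.019),("jar",230,112,.102),("shaker",508,352,.09),("bottle",183,402,.102)]:
    print(n,(P(u,v,z,f,c)*1e3).round(0)[:2])
print("sill",P(421,210,.168,f)[:2])
for n,u,v,z in [("tip",300,186,.107),("bowl",115,478,.051),("jar",125,280,.102),("bottle",448,378,.102),("shaker",441,155,.09),("tubBL",130,103,.076),("tubBR",170,30,.076),("tubFL",392,196,.032),("tubFR",410,98,.032),("trFL",335,372,.011),("trFR",353,266,.011)]:
    print("side",n,(P(u,v,z,g,s)*1e3).round(0)[:2])
E
```

```text
tubBL [ 690. -219.]
tubBR [ 697. -349.]
tubFL [ 468. -234.]
tubFR [ 475. -361.]
trBL [684. -10.]
trBR [ 692. -128.]
trFL [468. -28.]
trFR [ 476. -145.]
tip [ 511. -103.]
noseL [661. -18.]
noseR [683. -99.]
backL [565. -45.]
backR [ 588. -126.]
bowl [563. 134.]
bowlL [560. 190.]
bowlR [566.  77.]
w [ 652. -255.]
w [ 654. -286.]
w [ 656. -322.]
w [ 606. -265.]
w [ 611. -314.]
jar [605.  23.]
shaker [ 432. -202.]
bottle [380.  39.]
sill [ 0.54976764 -0.4044782 ]
side tip [ 511. -100.]
side bowl [560. 143.]
side jar [595.  26.]
side bottle [378.  56.]
side shaker [ 424. -190.]
side tubBL [ 682. -211.]
side tubBR [ 690. -333.]
side tubFL [ 461. -206.]
side tubFR [ 475. -352.]
side trFL [463. -22.]
side trFR [ 476. -138.]
```

```bash
cat > go.py <<'E'
import sys,numpy as np
from workcell import r
from scipy.spatial.transform import Rotation as Ro
x,y,z,w=map(float,sys.argv[1:5]); o=r.observe()
M=Ro.from_euler("xyz",o["ee_rot"]).as_matrix()
s=M.T@(np.array([x,y,z])-o["tool_pos"]); t=-(w-o["ee_rot"][2])
print("shift",s.round(4).tolist(),"twist",round(t,3),"| pos",np.round(o["tool_pos"],4).tolist(),"rot",np.round(o["ee_rot"],3).tolist(),"F",np.round(o["ft_force"],1).tolist(),"w",round(o["width"],4),"g",round(o["gripper_force"],1),"t",round(o["clock"],2))
E
python3 -m creep '[[0.085,[-0.543,-0.578,0.0],0.9],[0.085,[-0.543,-0.578,0.0],0.9],[0.085,[-0.543,-0.578,0.0],0.9],[0.085,[-0.543,-0.578,0.0],0.9],[0.085,[-0.543,-0.578,0.0],0.9]]'
python3 go.py 0.54 -0.093 0.16 0.27
```

```text
clock: 0.72
tool_pos: [0.3304, 0.3373, 0.2309]
ee_rot: [-3.141, 0.0, 1.934]
ft_force: [0.4, -0.0, 0.1]
width: 0.0852
gripper_force: 0.0
shift [-0.4766, 0.043, 0.071] twist 1.664 | pos [0.3304, 0.3373, 0.2309] rot [-3.141, 0.0, 1.934] F [0.4, -0.0, 0.1] w 0.0852 g 0.0 t 0.72
```

```bash
python3 -m creep '[[0.085,[-0.477,0.043,0.0],0.9],[0.085,[-0.477,0.043,0.0],0.9],[0.085,[-0.477,0.043,0.0],0.9],[0.085,[-0.477,0.043,0.0],0.9],[0.085,[-0.477,0.043,0.0],0.9]]' >/dev/null
python3 go.py 0.54 -0.093 0.16 0.27
```

```text
shift [-0.0923, 0.1381, 0.0711] twist 0.763 | pos [0.4686, 0.0569, 0.2311] rot [3.141, -0.0, 1.033] F [0.9, 1.4, 0.3] w 0.0853 g 0.0 t 1.35
```

```bash
python3 -m creep '[[0.05,[-0.092,0.138,0.03],0.763],[0.05,[-0.092,0.138,0.05],0.763],[0.05,[-0.092,0.138,0.07],0.763],[0.05,[-0.092,0.138,0.07],0.763],[0.05,[-0.092,0.138,0.07],0.763]]' >/dev/null
python3 go.py 0.54 -0.093 0.062 0.27
python3 - <<'E'
from workcell import grab_frame; import cv2,numpy as np,pickle
ims=[]
for n,c in (("top",(200,130,400,330)),("side",(190,130,390,330))):
    f=grab_frame(n); a=f["image"][c[1]:c[3],c[0]:c[2]]; ims.append(cv2.resize(a,(400,400),interpolation=cv2.INTER_CUBIC))
cv2.imwrite("pics/d1.png",np.hstack(ims))
E
```

```text
shift [-0.0005, 0.0022, 0.0981] twist 0.006 | pos [0.5401, -0.0908, 0.1601] rot [-3.14, 0.002, 0.276] F [0.6, -0.1, 0.1] w 0.0499 g 0.0 t 1.98
```

View pics/d1.png

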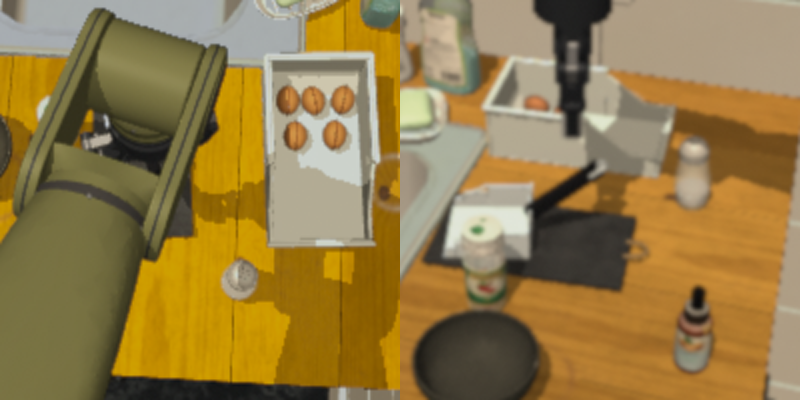

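The arm hides the scoop from above; the side view (crop px ~(572,130)) shows the fingers over the handle's middle. Descending and gripping.

```bash
python3 -m creep '[[0.05,[0.0,0.002,0.05],0.006],[0.05,[0.0,0.002,0.1],0.006],[0.05,[0.0,0.002,0.1],0.006],[0.0,[0.0,0.002,0.1],0.006],[0.0,[0.0,0.002,0.1],0.006]]' 60
python3 -m creep '[[0,[0,0,0],0],[0,[0,0,0],0],[0,[0,0,0],0]]' 80
python3 go.py 0.54 -0.093 0.062 0.27
```

```text
clock: 2.7
tool_pos: [0.5433, -0.0927, 0.0646]
ee_rot: [3.139, -0.005, 0.271]
ft_force: [-0.5, -0.6, -0.1]
width: 0.0148
gripper_force: 0.3
clock: 3.08
tool_pos: [0.5433, -0.0928, 0.0646]
ee_rot: [3.139, -0.005, 0.27]
ft_force: [-1.6, 0.6, 8.3]
width: 0.0125
gripper_force: 78.4
shift [-0.0033, -0.0007, 0.0026] twist 0.0 | pos [0.5433, -0.0928, 0.0646] rot [3.139, -0.005, 0.27] F [-1.6, 0.6, 8.3] w 0.0125 g 78.4 t 3.08
```

```bash
python3 -m creep '[[0,[0,0,-0.01],0],[0,[0,0,-0.03],0],[0,[0,0,-0.06],0],[0,[0,0,-0.06],0],[0,[0,0,-0.06],0]]' 80
cat > pic.py <<'E'
import sys,cv2,numpy as np,pickle
from workcell import grab_frame
f=grab_frame("side"); cv2.imwrite(f"pics/{sys.argv[1]}s.png",f["image"]); pickle.dump(f,open(sys.argv[1]+".pkl","wb"))
E
python3 pic.py e80
python3 -m creep '[[0,[0,0,0],0],[0,[0,0,0],0],[0,[0,0,0],0],[0,[0,0,0],0]]' 20
python3 pic.py e20
python3 - <<'E'
import cv2,numpy as np
a=[cv2.resize(cv2.imread(f"pics/{n}s.png")[130:330,190:390],(400,400),interpolation=cv2.INTER_CUBIC) for n in("e80","e20")]
cv2.imwrite("pics/e.png",np.hstack(a))
E
```

```text
clock: 3.7
tool_pos: [0.5406, -0.0922, 0.1209]
ee_rot: [-3.141, 0.001, 0.27]
ft_force: [-0.5, -0.5, -2.6]
width: 0.0125
gripper_force: 78.1
clock: 4.25
tool_pos: [0.5411, -0.0923, 0.1212]
ee_rot: [-3.141, 0.0, 0.27]
ft_force: [0.2, 0.6, -2.0]
width: 0.0126
gripper_force: 78.0
```

View pics/e.png

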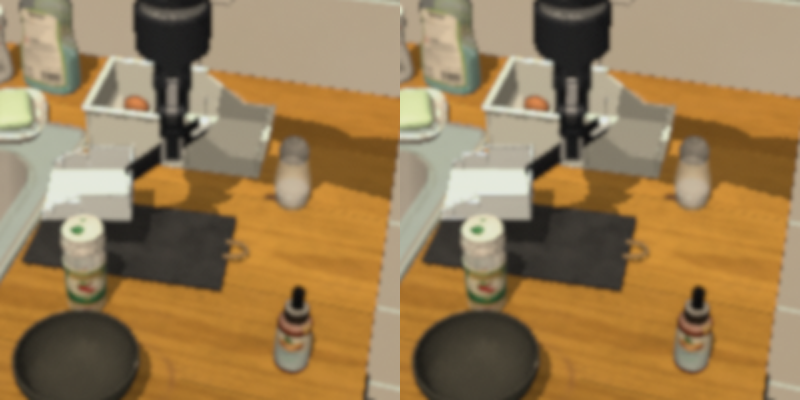

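Both halves show the scoop held level above the tray (pan at crop px ~(90,195)), no droop; the gripper stays at 78 N, so the grip must be eased by opening slightly.

```bash
cat > trk.py <<'E'
# pan motion (px) since reference e80: match pan patch
import sys,cv2,numpy as np
a=cv2.imread("pics/e80s.png");b=cv2.imread(f"pics/{sys.argv[1]}s.png")
for n,(x0,y0,x1,y1) in {"pan":(208,200,258,242),"tip":(282,183,302,200)}.items():
    S=b[y0-25:y1+60,max(0,x0-40):x1+40]; m=cv2.matchTemplate(S,a[y0:y1,x0:x1],cv2.TM_CCOEFF_NORMED)
    _,v,_,p=cv2.minMaxLoc(m); print(n,"dx,dy",p[0]-40,p[1]-25,"score",round(v,2))
E
python3 trk.py e20
python3 -m creep '[[0.013,[0,0,0],0],[0.013,[0,0,0],0],[0.013,[0,0,0],0]]' 20|tail -2; python3 pic.py e1; python3 trk.py e1
python3 -m creep '[[0.0134,[0,0,0],0],[0.0134,[0,0,0],0]]' 20|tail -2; python3 pic.py e2; python3 trk.py e2
```

```text
pan dx,dy 0 0 score 0.99
tip dx,dy 0 0 score 1.0
width: 0.013
gripper_force: 44.5
pan dx,dy 0 0 score 0.99
tip dx,dy 0 0 score 0.99
width: 0.0134
gripper_force: 26.8
pan dx,dy 0 0 score 0.99
tip dx,dy 0 0 score 0.99
```

```bash
for i in 1; do
python3 -m creep '[[0.0136,[0,0,0],0],[0.0136,[0,0,0],0]]' 20|tail -2; python3 pic.py e3; python3 trk.py e3
python3 -m creep '[[0.0138,[0,0,0],0]]' 20|tail -2; python3 pic.py e4; python3 trk.py e4; done
```

```text
width: 0.0135
gripper_force: 17.8
pan dx,dy 0 0 score 0.99
tip dx,dy 0 0 score 0.99
width: 0.0138
gripper_force: 9.3
pan dx,dy 6 5 score 0.69
tip dx,dy -2 -1 score 0.84
```

```bash
python3 -m creep '[[0.0,[0,0,0],0],[0,[0,0,-0.06],0],[0,[0,0,-0.09],0],[0,[0,0,-0.09],0]]' 80|tail -2; python3 go.py 0.447 -0.299 0.21 0.06
```

```text
width: 0.0128
gripper_force: 78.6
shift [-0.1476, 0.1731, 0.0046] twist 0.21 | pos [0.5431, -0.0928, 0.2148] rot [3.138, -0.006, 0.27] F [0.7, 0.1, -2.4] w 0.0128 g 78.6 t 6.0
```

```bash
python3 -m creep '[[0,[-0.148,0.173,0],0.21],[0,[-0.148,0.173,0],0.21],[0,[-0.148,0.173,0],0.21],[0,[-0.148,0.173,0],0.21],[0,[-0.148,0.173,0],0.21]]'|tail -1; python3 -m creep '[[0,[0,0,0],0],[0,[0,0,0],0]]'|tail -1; python3 go.py 0.447 -0.299 0.21 0.06; python3 - <<'E'
from workcell import grab_frame; import cv2,numpy as np,pickle
ims=[]
for n,c in (("top",(290,140,430,280)),("side",(220,130,360,270))):
    f=grab_frame(n); pickle.dump(f,open(n+"1.pkl","wb")); a=f["image"][c[1]:c[3],c[0]:c[2]]; ims.append(cv2.resize(a,(400,400),interpolation=cv2.INTER_CUBIC))
cv2.imwrite("pics/g.png",np.hstack(ims))
E
```

```text
gripper_force: 78.8
gripper_force: 78.8
shift [0.0021, 0.0018, 0.0004] twist 0.001 | pos [0.4447, -0.2973, 0.2104] rot [-3.14, 0.001, 0.061] F [0.3, 0.1, -1.3] w 0.0127 g 78.8 t 6.88
```

View pics/g.png

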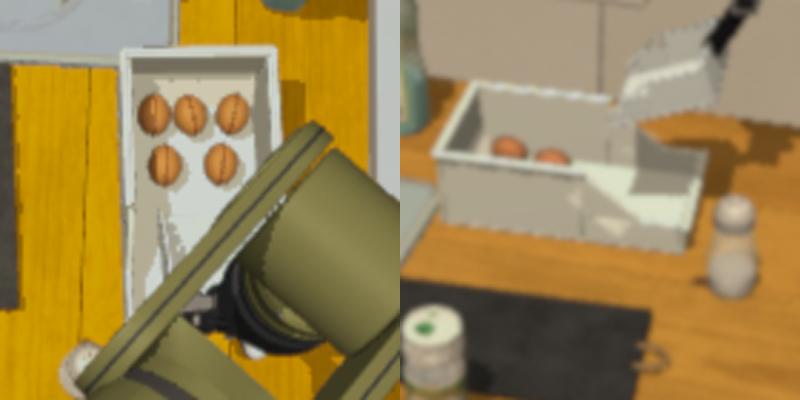

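Scoop hangs ~17° nose-down (nose at side crop ~(620,120)) over the tub front; all five walnuts still in place. Landing it flattens the pitch.

```bash
python3 -m creep '[[0,[-0.01,0.0015,0.04],0],[0,[-0.01,0.0015,0.08],0],[0,[-0.01,0.0015,0.1],0],[0.0132,[-0.01,0.0015,0.11],0],[0.0132,[-0.01,0.0015,0.11],0]]'|grep -v clock
python3 -m creep '[[0.0132,[0.002,0,0.005],0],[0.0132,[0.004,0,0.01],0],[0.0132,[0.006,0,0.015],0]]'
python3 -m creep '[[0.0132,[0.002,0,0.005],0],[0.0132,[0.004,0,0.01],0],[0.0132,[0.006,0,0.015],0]]'
```

```text
tool_pos: [0.4362, -0.3012, 0.1029]
ee_rot: [3.14, -0.003, 0.06]
ft_force: [1.3, -0.1, -0.4]
width: 0.0137
gripper_force: 39.7
clock: 7.98
tool_pos: [0.4437, -0.3026, 0.0909]
ee_rot: [3.136, -0.006, 0.06]
ft_force: [4.4, -1.5, 3.4]
width: 0.0135
gripper_force: 39.3
clock: 8.35
tool_pos: [0.4465, -0.2997, 0.0709]
ee_rot: [-3.141, 0.001, 0.06]
ft_force: [-0.7, 0.6, 1.3]
width: 0.0133
gripper_force: 38.6
```

```bash
python3 -m creep '[[0.0132,[0.002,0,0.003],0],[0.0132,[0.004,0,0.006],0],[0.0132,[0.005,0,0.009],0]]'
python3 -m creep '[[0.0132,[0.0,0,0.002],0],[0.0132,[0.0,0,0.004],0],[0.0132,[0.0,0,0.004],0]]'
python3 -m creep '[[0.0132,[0.0,0,0.002],0],[0.0132,[0.0,0,0.002],0]]'
```

```text
clock: 8.72
tool_pos: [0.4519, -0.2997, 0.0623]
ee_rot: [3.141, -0.0, 0.06]
ft_force: [-0.5, -0.4, 1.5]
width: 0.0138
gripper_force: 37.5
clock: 9.1
tool_pos: [0.4516, -0.2995, 0.0581]
ee_rot: [-3.141, -0.0, 0.06]
ft_force: [-0.2, 0.5, -0.2]
width: 0.013
gripper_force: 37.1
clock: 9.35
tool_pos: [0.452, -0.2998, 0.057]
ee_rot: [3.141, -0.0, 0.06]
ft_force: [-0.7, 0.5, 5.1]
width: 0.0134
gripper_force: 37.5
```

```bash
for k in 1; do python3 -m creep '[[0.013,[0.006,0,0],0],[0.013,[0.012,0,0],0],[0.013,[0.018,0,0],0],[0.013,[0.024,0,0],0],[0.013,[0.03,0,0],0]]'|grep -E 'pos|ft|force'
python3 -m creep '[[0.013,[0.006,0,0],0],[0.013,[0.012,0,0],0],[0.013,[0.018,0,0],0],[0.013,[0.024,0,0],0],[0.013,[0.03,0,0],0]]'|grep -E 'pos|ft|force'; done
python3 -m creep '[[0.013,[0.0,0,0],0]]'|grep -E 'pos|ft|force'
python3 - <<'E'
from workcell import grab_frame; import cv2,numpy as np,pickle
ims=[]
for n,c in (("top",(310,130,410,230)),("side",(230,140,330,240))):
    f=grab_frame(n); a=f["image"][c[1]:c[3],c[0]:c[2]]; ims.append(cv2.resize(a,(400,400),interpolation=cv2.INTER_CUBIC))
cv2.imwrite("pics/j.png",np.hstack(ims))
E
```

```text
tool_pos: [0.4821, -0.2982, 0.0571]
ft_force: [-2.4, -0.8, 6.5]
gripper_force: 37.7
tool_pos: [0.5119, -0.2964, 0.0571]
ft_force: [-2.6, 0.0, 6.3]
gripper_force: 37.8
tool_pos: [0.5124, -0.2964, 0.057]
ft_force: [0.6, -0.5, 5.0]
gripper_force: 37.6
```

View pics/j.png

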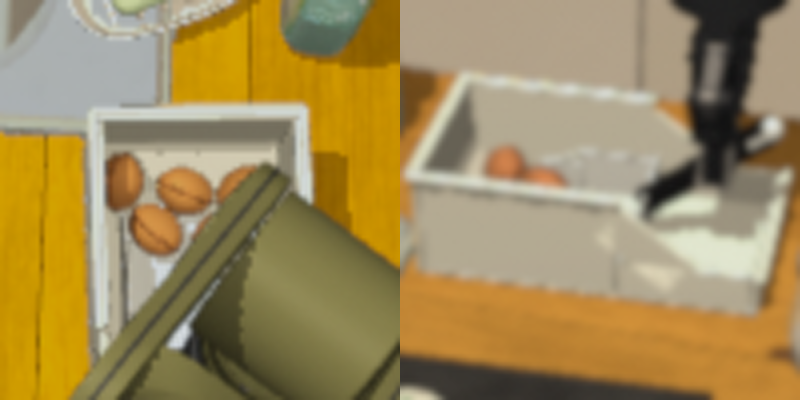

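Scoop lies flat in the tub with nose at about tub x 65; walnuts are bunching at the cove, one at top crop (122,180) hugging the left wall.

```bash
python3 -m creep '[[0.013,[0.0,-0.004,0],0],[0.013,[0.005,-0.004,0],0],[0.013,[0.01,-0.004,0],0],[0.013,[0.015,-0.004,0],0],[0.013,[0.015,-0.004,0],0]]'|grep -E 'pos|ft|force'
python3 - <<'E'
from workcell import grab_frame; import cv2
cv2.imwrite("pics/k.png",grab_frame("top")["image"])
E
python3 -m creep '[[0.013,[0.002,0,0],0],[0.013,[0.004,0,0],0],[0.013,[0.006,0,0],0]]'|grep -E 'pos|ft|force'
python3 go.py 0.5 -0.3 0.06 0.06
```

```text
tool_pos: [0.5264, -0.2912, 0.057]
ft_force: [-1.7, -1.6, 6.5]
gripper_force: 37.9
tool_pos: [0.5279, -0.2911, 0.0565]
ft_force: [-18.5, -2.2, 14.9]
gripper_force: 38.4
shift [-0.0284, 0.0072, -0.0032] twist 0.001 | pos [0.5279, -0.2911, 0.0565] rot [-3.14, 0.011, 0.061] F [-18.5, -2.2, 14.9] w 0.0133 g 38.4 t 11.88
```

```bash
python3 -m creep '[[0.0134,[-0.004,0,0],0],[0.0134,[-0.007,0,0.002],0],[0.0134,[-0.0095,0,0.004],0],[0.0134,[-0.012,0,0.0065],0],[0.0134,[-0.0145,0,0.0087],0]]'|grep -E 'pos|ft|force'
python3 -m creep '[[0.0134,[-0.0025,0,0.0025],0],[0.0134,[-0.0048,0,0.005],0],[0.0134,[-0.0076,0,0.008],0],[0.0134,[-0.0076,0,0.008],0]]'|grep -E 'pos|ft|force'
python3 - <<'E'
from workcell import grab_frame; import cv2,numpy as np
ims=[]
for n,c in (("top",(310,130,410,230)),("side",(230,140,330,240))):
    f=grab_frame(n); a=f["image"][c[1]:c[3],c[0]:c[2]]; ims.append(cv2.resize(a,(400,400),interpolation=cv2.INTER_CUBIC))
cv2.imwrite("pics/l.png",np.hstack(ims))
E
```

```text
tool_pos: [0.518, -0.2915, 0.0481]
ft_force: [-0.1, -0.6, 5.8]
gripper_force: 28.4
tool_pos: [0.5097, -0.2918, 0.0393]
ft_force: [-1.0, -1.2, 4.2]
gripper_force: 28.1
```

```bash
python3 -m creep '[[0,[0,0,0],0],[0,[0,0,0],0],[0,[0,0,-0.01],0],[0,[0,0,-0.025],0],[0,[0,0,-0.045],0]]' 110|grep -E 'pos|ft|force'
python3 -m creep '[[0,[0,0,-0.025],0],[0,[0,0,-0.05],0],[0,[0,0,-0.075],0],[0,[0,0,-0.09],0],[0,[0,0,-0.09],0]]'|grep -E 'pos|ft|force'
python3 - <<'E'
from workcell import grab_frame,r; import cv2,numpy as np
ims=[]
for n,c in (("top",(310,130,410,230)),("side",(230,100,370,240))):
    f=grab_frame(n); cv2.imwrite(f"pics/m{n}.png",f["image"]);a=f["image"][c[1]:c[3],c[0]:c[2]]; ims.append(cv2.resize(a,(400,400),interpolation=cv2.INTER_CUBIC))
cv2.imwrite("pics/m.png",np.vstack([np.hstack(ims)]))
for i in range(3): print(r.observe()["ft_force"].round(2))
E
```

```text
tool_pos: [0.5101, -0.2916, 0.085]
ft_force: [-0.1, -0.5, -2.4]
gripper_force: 107.4
tool_pos: [0.5114, -0.2926, 0.177]
ft_force: [0.2, 0.2, -2.8]
gripper_force: 107.5
[ 0.11  0.07 -2.9 ]
[ 0.11  0.07 -2.9 ]
[ 0.11  0.07 -2.9 ]
```

View pics/m.png

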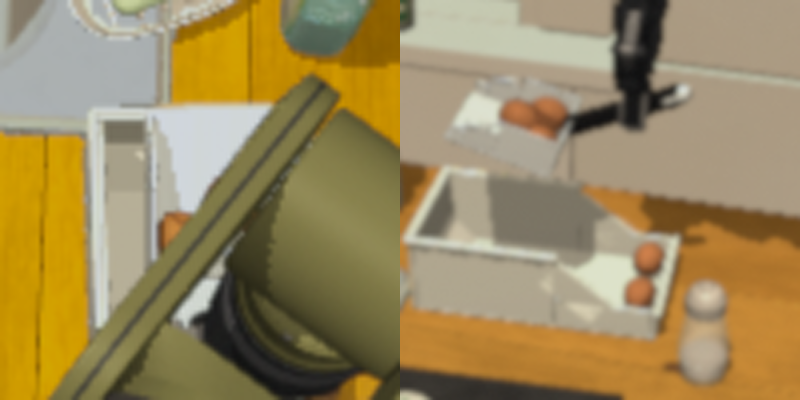

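Three walnuts sit in the scoop's back (side crop ~(535,115)), two remain in the tub's front; the scoop is nose-up. Carrying to the bowl.

```bash
python3 -m creep '[[0,[0,0,-0.01],0],[0,[0,-0.01,-0.02],0],[0,[-0.004,-0.03,-0.025],0],[0,[-0.007,-0.06,-0.025],0],[0,[-0.009,-0.095,-0.025],0]]'|grep -E 'pos|force'
python3 -m creep '[[0,[-0.003,-0.035,0],0],[0,[-0.006,-0.07,0],0],[0,[-0.008,-0.105,0],0],[0,[-0.01,-0.14,0],0],[0,[-0.012,-0.17,0],0]]'|grep -E 'pos|force'
python3 -m creep '[[0,[-0.002,-0.03,0],0],[0,[-0.004,-0.06,0],0],[0,[-0.006,-0.09,0],0],[0,[-0.008,-0.115,0],0],[0,[-0.009,-0.135,0],0]]'|grep -E 'pos|force'
python3 go.py 0.455 0.136 0.18 0.06
python3 - <<'E'
from workcell import grab_frame
import cv2
for n in("top","side"):cv2.imwrite(f"pics/n{n}.png",grab_frame(n)["image"])
E
```

```text
tool_pos: [0.495, -0.1959, 0.1999]
ft_force: [-0.2, 0.6, -2.6]
gripper_force: 107.5
tool_pos: [0.4723, -0.0265, 0.1998]
ft_force: [0.0, -0.6, -1.3]
gripper_force: 107.5
tool_pos: [0.455, 0.1073, 0.1997]
ft_force: [-0.1, -0.3, -3.2]
gripper_force: 107.4
shift [0.0018, -0.0287, 0.0198] twist 0.001 | pos [0.455, 0.1073, 0.1997] rot [-3.141, 0.0, 0.061] F [-0.1, -0.3, -3.2] w 0.0122 g 107.4 t 16.32
```

```bash
python3 -m creep '[[0,[0.002,-0.015,0.005],0],[0,[0.002,-0.029,0.012],0],[0,[0.002,-0.029,0.02],0],[0,[0.002,-0.029,0.02],0]]'|grep -E 'pos|force'
cat > phi.py <<'E'
# print expected handle-tip pixel for pitch phi (nose-down +) vs. bright blob found; walnuts' brown px over scoop
import sys,cv2,numpy as np
from workcell import r,grab_frame
from h import px
f=grab_frame("side"); o=r.observe(); cv2.imwrite(f"pics/{sys.argv[1]}.png",f["image"])
y=o["ee_rot"][2]; e=np.array([np.cos(y),np.sin(y),0]); g=o["tool_pos"]+[0,0,.0187]; best=[]
hsv=cv2.cvtColor(f["image"],cv2.COLOR_BGR2HSV)
def pt(dx,dz,p): return px(g+e*(dx*np.cos(p)+dz*np.sin(p))+np.array([0,0,dz*np.cos(p)-dx*np.sin(p)]),f)
for d in range(-30,75,3):
    p=np.radians(d)
    # score darkness along handle line
    v=[f["image"][int(round(b)),int(round(a))].max() for a,b in (pt(k*.766,-k*.643,p) for k in np.linspace(.014,.052,14))]
    best.append((np.mean(v),d))
best.sort(); print("phi cand",best[:4],"z",g.round(3),"F",o["ft_force"].round(1),"g",o["gripper_force"].round(1),"t",o["clock"])
E
python3 phi.py p0
python3 - <<'E'
import cv2,numpy as np,pickle
from h import *
for n,c in(("top",(155,178,210,228)),("side",(190,275,268,345))):
    f=pickle.load(open(n+"0.pkl","rb")); a=f["image"][c[1]:c[3],c[0]:c[2]].astype(int)
    m=((a[...,2]-a[...,0])<45).astype(np.uint8)  # not yellow wood
    k,l,s,ct=cv2.connectedComponentsWithStats(m); i=1+np.argmax(s[1:,4]); x,y,w,h=s[i][:4]
    print(n,s[i],"left/right",P(c[0]+x,c[1]+y+h/2,.051,f)[:2].round(3),P(c[0]+x+w,c[1]+y+h/2,.051,f)[:2].round(3),"top",P(c[0]+x+w/2,c[1]+y,.051,f)[:2].round(3))
E
```

```text
tool_pos: [0.4558, 0.1343, 0.1781]
ft_force: [-0.1, 0.9, -3.5]
gripper_force: 107.6
top [   3    2   48   47 1723] left/right [0.559 0.191] [0.565 0.076] top [0.62 0.14]
side [   7    9   63   56 2715] left/right [0.611 0.164] [0.504 0.133] top [0.582 0.084]Traceback (most recent call last):
  File "phi.py", line 14, in <module>
    best.sort(); print("phi cand",best[:4],"z",g.round(3),"F",o["ft_force"].round(1),"g",o["gripper_force"].round(1),"t",o["clock"])
                                                                                         ^^^^^^^^^^^^^^^^^^^^^^^^
AttributeError: 'float' object has no attribute 'round'
```

```bash
sed -i 's/o\["gripper_force"\].round(1)/o["gripper_force"]/' phi.py; python3 phi.py p0
python3 -m creep '[[0.0132,[0,0,0],0],[0.0132,[0,0,0],0]]'|grep -E 'width|gripper'; python3 phi.py p1
python3 -m creep '[[0.0135,[0,0,0],0]]'|grep -E 'width|gripper';python3 phi.py p2
```

```text
phi cand [(np.float64(30.928571428571427), -6), (np.float64(31.428571428571427), -15), (np.float64(32.0), -18), (np.float64(32.0), -12)] z [0.457 0.134 0.198] F [-0.2 -0.8 -3. ] g 107.68560647964478 t 17.025
width: 0.0132
gripper_force: 36.5
phi cand [(np.float64(30.142857142857142), -9), (np.float64(31.0), -6), (np.float64(31.571428571428573), -12), (np.float64(31.642857142857142), -18)] z [0.457 0.134 0.199] F [ 0.6 -0.5 -2. ] g 36.49259269237518 t 17.325
width: 0.0135
gripper_force: 22.8
phi cand [(np.float64(31.214285714285715), -6), (np.float64(31.714285714285715), -3), (np.float64(31.785714285714285), -9), (np.float64(31.928571428571427), -18)] z [0.457 0.134 0.199] F [ 0.1  1.2 -3. ] g 22.897356748580933 t 17.5
```

```bash
python3 -m creep '[[0.01365,[0,0,0],0]]'|grep -E 'width|gripper';python3 phi.py p3
python3 -m creep '[[0.01375,[0,0,0],0]]'|grep -E 'width|gripper';python3 phi.py p4
```

```text
width: 0.0138
gripper_force: 16.9
phi cand [(np.float64(35.714285714285715), 9), (np.float64(36.92857142857143), 3), (np.float64(38.642857142857146), 15), (np.float64(39.0), 12)] z [0.457 0.135 0.198] F [ 0.6  0.2 -2.7] g 17.50338613986969 t 17.675
width: 0.0137
gripper_force: 13.4
phi cand [(np.float64(27.357142857142858), 45), (np.float64(27.785714285714285), 48), (np.float64(28.571428571428573), 51), (np.float64(32.0), 54)] z [0.456 0.134 0.198] F [-0.6  0.  -2. ] g 13.645876396021777 t 17.85
```

```bash
python3 -m creep '[[0,[0,0,0],0],[0,[0,0,-0.015],0],[0,[0,0,-0.04],0],[0,[0,0,-0.06],0],[0,[0,0,-0.06],0]]' 80|grep -E 'pos|ft|gripper'; python3 phi.py p5
python3 - <<'E'
import cv2,numpy as np
from workcell import grab_frame
t=grab_frame("top")["image"]; s=grab_frame("side")["image"]
a=[cv2.resize(t[150:250,140:240],(400,400),interpolation=cv2.INTER_CUBIC),cv2.resize(s[200:350,180:330],(400,400),interpolation=cv2.INTER_CUBIC)]
cv2.imwrite("pics/q.png",np.hstack(a))
E
```

```text
tool_pos: [0.4581, 0.1348, 0.2428]
ft_force: [0.3, -1.3, -2.0]
gripper_force: 78.1
phi cand [(np.float64(27.857142857142858), 51), (np.float64(30.214285714285715), 54), (np.float64(31.214285714285715), 48), (np.float64(32.92857142857143), 57)] z [0.457 0.135 0.26 ] F [-0.8 -0.4 -2.4] g 78.14129860606045 t 18.525
```

View pics/q.png

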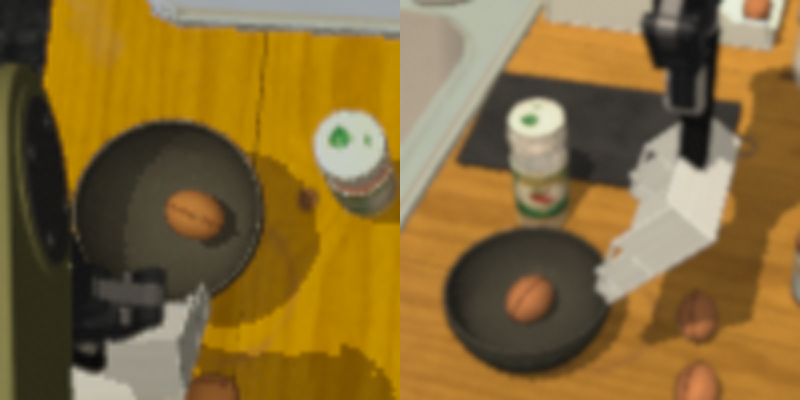

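The pictures show one walnut in the bowl and two spilled on the counter beside it (side crop (697,315), (697,385)): the scoop pivoted too fast and its nose swung back past the rim. I'll mend it; that uses up my ten pictures, so from here on it's numbers only.

```bash
cat > wn.py <<'E'
import cv2,numpy as np
from workcell import grab_frame,r
from h import P,px
def run(z=.016):
    for n in("top","side"):
        f=grab_frame(n); a=cv2.cvtColor(f["image"],cv2.COLOR_BGR2HSV).astype(int); b=f["image"].astype(int)
        m=((a[...,0]<=14)&(a[...,1]>100)&(a[...,2]>60)&(a[...,2]<225)&(b[...,1]<.72*b[...,2])).astype(np.uint8)
        k,l,s,c=cv2.connectedComponentsWithStats(m)
        for i in range(1,k):
            if 35<s[i,4]<700:
                p=P(*c[i],z,f)
                if .3<p[0]<.75 and -.4<p[1]<.25: print(n,"px",c[i].round(1),"area",s[i,4],"xy",(p[:2]*1e3).round(0))
    print("t",round(r.observe()["clock"],2))
run()
E
python3 wn.py
```

```text
top px [191.8 205. ] area 41 xy [567. 117.]
top px [196.5 252.8] area 104 xy [450.  94.]
top px [216.4 284.7] area 40 xy [377.  40.]
side px [316.7 190.1] area 72 xy [ 497. -334.]
side px [313.7 201.8] area 67 xy [ 493. -279.]
side px [333.8 293.2] area 70 xy [388.  17.]
side px [228.1 311.6] area 253 xy [571. 120.]
side px [296.8 316.2] area 195 xy [445.  94.]
side px [297.5 346.9] area 257 xy [427. 160.]
t 18.73
```

```bash
python3 -m creep '[[0,[0,0,-0.02],0],[0,[0,0,-0.03],0]]' 80|grep -E 'pos'; python3 wn.py; python3 go.py 0.64 -0.066 0.275 0.27
```

```text
tool_pos: [0.4573, 0.1346, 0.2717]
top px [191.9 205.3] area 44 xy [567. 116.]
top px [216.4 284.6] area 38 xy [377.  40.]
side px [316.6 190.2] area 71 xy [ 497. -334.]
side px [313.7 201.8] area 67 xy [ 493. -279.]
side px [333.9 293.2] area 71 xy [388.  17.]
side px [228.1 311.7] area 252 xy [571. 120.]
side px [308.1 318. ] area 225 xy [423.  92.]
side px [309.5 351.4] area 283 xy [405. 163.]
t 19.07
shift [0.1699, 0.2112, -0.0021] twist -0.21 | pos [0.4577, 0.1347, 0.2723] rot [-3.141, -0.004, 0.06] F [0.6, 0.5, -0.6] w 0.013 g 78.1 t 19.07
```

The spilled walnuts are rolling toward the near edge (~65 mm/s). I'll block them with the hanging scoop, open side facing them.

```bash
python3 -m creep '[[0,[-0.06,0.008,0.0],0],[0,[-0.115,0.008,0.03],0],[0,[-0.147,0.008,0.08],0],[0,[-0.15,0.008,0.125],0],[0,[-0.15,0.008,0.136],0]]' 80|grep -vE 'width|rot'; python3 wn.py; python3 phi.py b1
```

```text
clock: 19.7
tool_pos: [0.3062, 0.1175, 0.1337]
ft_force: [-8.5, -1.2, 29.1]
gripper_force: 82.2
top px [191.8 205.3] area 41 xy [567. 117.]
top px [216.4 284.8] area 41 xy [377.  40.]
side px [316.6 190.2] area 71 xy [ 497. -334.]
side px [313.7 201.8] area 67 xy [ 493. -279.]
side px [333.7 293. ] area 74 xy [389.  17.]
side px [228.2 311.7] area 253 xy [571. 120.]
side px [310.2 318.2] area 193 xy [419.  92.]
side px [312.  351.5] area 271 xy [400. 162.]
t 19.8
phi cand [(np.float64(24.642857142857142), 57), (np.float64(24.714285714285715), 60), (np.float64(25.071428571428573), 54), (np.float64(25.928571428571427), 51)] z [0.308 0.118 0.153] F [ 0.3 -0.4 -1.5] g 78.29897210933268 t 19.85
```

```bash
python3 -m creep '[[0,[0.0,0,-0.05],0],[0,[0.0,0,-0.1],0],[0,[0,0,-0.145],0],[0,[0,0,-0.145],0]]' 80|grep -vE 'width|rot'; python3 go.py 0.64 -0.066 0.275 0.27; python3 wn.py|grep -E "side.*(3[0-2][0-9]|4)"
```

```text
clock: 20.35
tool_pos: [0.3095, 0.1179, 0.284]
ft_force: [0.0, -0.8, -2.3]
gripper_force: 78.7
shift [0.3189, 0.2033, 0.0116] twist -0.21 | pos [0.3095, 0.1179, 0.284] rot [-3.14, -0.009, 0.06] F [0.0, -0.8, -2.3] w 0.0127 g 78.7 t 20.35
side px [316.6 190.2] area 71 xy [ 497. -334.]
side px [313.7 201.8] area 67 xy [ 493. -279.]
side px [228.1 311.7] area 255 xy [571. 120.]
side px [310.1 318. ] area 205 xy [420.  91.]
side px [312.  351.5] area 270 xy [400. 162.]
```

```bash
python3 wn.py|tail -4
```

```text
side px [228.1 311.7] area 254 xy [571. 120.]
side px [310.1 318. ] area 207 xy [420.  91.]
side px [312.  351.5] area 271 xy [401. 162.]
t 20.55
```

Walnuts are at rest at (420,91) and (400,162). Now to the tray to flatten and re-grip the scoop (half-turned, for wrist range).

```bash
python3 -m creep '[[0,[0.319,0.203,0],-0.21],[0,[0.319,0.203,0],-0.21],[0,[0.319,0.203,0],-0.21],[0,[0.319,0.203,0],-0.21],[0,[0.319,0.203,0],-0.21]]' 80|grep -E 'pos'; python3 go.py 0.64 -0.066 0.275 0.27
```

```text
tool_pos: [0.5772, -0.0329, 0.276]
shift [0.0518, 0.0486, 0.0008] twist -0.001 | pos [0.5772, -0.0329, 0.276] rot [-3.14, 0.004, 0.269] F [0.5, 1.1, -1.2] w 0.0127 g 78.6 t 21.18
```

```bash
python3 -m creep '[[0,[0.052,0.048,0],0],[0,[0.052,0.048,0.04],0],[0,[0.052,0.048,0.09],0],[0.0132,[0.052,0.048,0.125],0],[0.0132,[0.052,0.048,0.125],0]]' 80|grep -vE 'clock|rot'
python3 -m creep '[[0.0133,[-0.008,0,0.006],0],[0.0133,[-0.018,0,0.01],0],[0.0133,[-0.028,0,0.014],0],[0.0133,[-0.038,0,0.019],0]]'|grep -vE 'rot'; python3 phi.py f1
```

```text
tool_pos: [0.6363, -0.0637, 0.1484]
ft_force: [0.8, -0.3, -2.0]
width: 0.0132
gripper_force: 43.4
clock: 22.3
tool_pos: [0.6033, -0.0747, 0.1374]
ft_force: [-1.8, -0.2, 7.2]
width: 0.0135
gripper_force: 38.6
phi cand [(np.float64(28.5), 45), (np.float64(28.5), 48), (np.float64(29.428571428571427), 51), (np.float64(34.357142857142854), 42)] z [ 0.602 -0.075  0.155] F [-3.2 -0.3  7.8] g 38.55003427248448 t 22.35
```

```bash
python3 -m creep '[[0.0134,[-0.012,0,0.0],0],[0.0134,[-0.022,0,0.0],0],[0.0134,[-0.032,0,0.004],0],[0.0134,[-0.042,0,0.009],0],[0.0134,[-0.05,0,0.014],0]]'|grep -vE 'rot'
python3 -m creep '[[0.0134,[-0.007,0,0.006],0],[0.0134,[-0.014,0,0.012],0],[0.0134,[-0.02,0,0.018],0],[0.0134,[-0.026,0,0.025],0]]'|grep -vE 'rot'; python3 phi.py f2
```

```text
clock: 22.98
tool_pos: [0.5536, -0.0878, 0.12]
ft_force: [1.3, 0.7, 0.1]
width: 0.0136
gripper_force: 30.9
clock: 23.48
tool_pos: [0.529, -0.0947, 0.0951]
ft_force: [-1.5, -0.7, 2.3]
width: 0.0134
gripper_force: 28.7
phi cand [(np.float64(47.857142857142854), 15), (np.float64(48.714285714285715), 18), (np.float64(50.785714285714285), 21), (np.float64(51.285714285714285), 24)] z [ 0.528 -0.095  0.112] F [-1.   0.   0.2] g 28.427176773548126 t 23.525
```

```bash
python3 -m creep '[[0.0134,[-0.003,0,0.008],0],[0.0134,[-0.006,0,0.016],0],[0.0134,[-0.008,0,0.023],0],[0.0134,[-0.009,0,0.029],0],[0.0134,[-0.009,0,0.032],0]]'|grep -vE 'rot'
python3 -m creep '[[0.0134,[0,0,0.002],0],[0.0134,[0,0,0.003],0]]'|grep -vE 'rot'; python3 phi.py f3
```

```text
clock: 24.15
tool_pos: [0.5209, -0.0972, 0.0644]
ft_force: [-3.9, -0.3, 11.3]
width: 0.0133
gripper_force: 27.2
clock: 24.4
tool_pos: [0.5217, -0.0975, 0.0626]
ft_force: [-4.7, -1.7, 10.3]
width: 0.0134
gripper_force: 27.1
phi cand [(np.float64(34.42857142857143), 9), (np.float64(36.0), 6), (np.float64(37.42857142857143), 3), (np.float64(39.57142857142857), 0)] z [ 0.522 -0.097  0.081] F [-3.7 -1.   9.2] g 26.931806802749634 t 24.45
```

```bash
python3 -m creep '[[0.045,[0,0,0],0],[0.045,[0,0,0],0],[0.045,[0,0,-0.04],0],[0.045,[0,0,-0.08],0],[0.045,[0,0,-0.08],0]]'|grep -E 'pos|width|rot'
python3 -m creep '[[0.045,[0,0,0],-0.93],[0.045,[0,0,0],-0.93],[0.045,[0,0,0],-0.93],[0.045,[0,0,0],-0.93],[0.045,[0,0,0],-0.93]]'|grep rot
python3 -m creep '[[0.045,[0,0,0],-0.93],[0.045,[0,0,0],-0.93],[0.045,[0,0,0],-0.93],[0.045,[0,0,0],-0.93],[0.045,[0,0,0],-0.93]]'|grep rot
python3 -m creep '[[0.045,[0,0,0],-0.93],[0.045,[0,0,0],-0.93],[0.045,[0,0,0],-0.93],[0.045,[0,0,0],-0.93],[0.045,[0,0,0],-0.93]]'|grep rot
python3 go.py 0.521 -0.098 0.0626 3.412; python3 wn.py|tail -4
```

```text
tool_pos: [0.5232, -0.0975, 0.1444]
ee_rot: [3.138, -0.006, 0.27]
width: 0.0455
ee_rot: [-3.139, 0.0, 1.206]
ee_rot: [-3.14, -0.002, 2.136]
ee_rot: [3.141, -0.003, 3.066]
shift [-0.0016, -0.0014, 0.076] twist -0.346 | pos [0.5197, -0.0966, 0.1386] rot [3.141, -0.003, 3.066] F [0.1, 0.1, 0.1] w 0.045 g 0.0 t 26.95
side px [228.2 311.6] area 254 xy [571. 120.]
side px [310.2 318.1] area 215 xy [420.  91.]
side px [312.  351.5] area 270 xy [400. 163.]
t 27.05
```

```bash
python3 -m creep '[[0.045,[-0.001,-0.001,0],-0.18],[0.045,[-0.001,-0.001,0.0],-0.342],[0.045,[-0.001,-0.001,0.045],-0.342],[0.045,[-0.001,-0.001,0.076],-0.342],[0.045,[-0.001,-0.001,0.076],-0.342]]'|grep -E 'pos|rot|ft'
python3 -m creep '[[0,[0,0,0],0],[0,[0,0,0],0],[0,[0,0,0],0],[0,[0,0,-0.03],0],[0,[0,0,-0.06],0]]' 80|grep -vE 'clock'; python3 go.py 0.521 -0.098 0.2 3.412; python3 phi.py f4
```

```text
tool_pos: [0.5186, -0.0971, 0.0608]
ee_rot: [3.137, -0.007, -2.884]
ft_force: [0.1, -0.6, -0.1]
tool_pos: [0.5209, -0.0979, 0.1249]
ee_rot: [3.141, -0.002, -2.882]
ft_force: [-0.3, 0.0, -0.7]
width: 0.0123
gripper_force: 78.1
shift [0.0001, -0.0001, -0.0751] twist -6.294 | pos [0.5209, -0.0979, 0.1249] rot [3.141, -0.002, -2.882] F [-0.3, 0.0, -0.7] w 0.0123 g 78.1 t 28.3
phi cand [(np.float64(66.0), 72), (np.float64(84.14285714285714), 33), (np.float64(87.42857142857143), 30), (np.float64(89.07142857142857), 36)] z [ 0.524 -0.099  0.149] F [ 2.3 -0.8  0.9] g 78.33297371864319 t 28.35
```

```bash
sed -i 's/y=o\["ee_rot"\]\[2\];/y=o["ee_rot"][2]; y=y if abs(y)<1.45 else y-np.pi;/' phi.py
python3 -m creep '[[0,[0,0,-0.04],0],[0,[0,0,-0.08],0],[0,[0,0,-0.08],0],[0,[0,0,-0.08],0]]' 80|grep -E 'ft|pos'; python3 phi.py f5; python3 wn.py|tail -4; python3 go.py 0.298 0.305 0.21 2.130
```

```text
tool_pos: [0.5208, -0.0978, 0.203]
ft_force: [-0.6, 0.3, -3.0]
phi cand [(np.float64(33.285714285714285), 6), (np.float64(35.57142857142857), 3), (np.float64(37.214285714285715), 9), (np.float64(38.642857142857146), 12)] z [ 0.52  -0.098  0.221] F [-0.5 -1.1 -2.1] g 78.31087946891785 t 28.9
side px [228.2 311.7] area 256 xy [571. 120.]
side px [310.2 318. ] area 218 xy [420.  91.]
side px [312.  351.5] area 270 xy [400. 162.]
t 29.0
shift [0.1114, 0.4463, -0.0066] twist -5.011 | pos [0.5204, -0.0977, 0.2021] rot [3.139, -0.004, -2.881] F [-0.3, -0.5, -2.7] w 0.0128 g 78.3 t 29.0
```

```bash
python3 -m creep '[[0,[0.111,0.446,0],0.9],[0,[0.111,0.446,0],0.9],[0,[0.111,0.446,0],0.9],[0,[0.111,0.446,0],0.9],[0,[0.111,0.446,0],0.9]]'|grep -E 'pos'; python3 go.py 0.298 0.305 0.2 2.130
```

```text
tool_pos: [0.3847, 0.1514, 0.2035]
shift [0.1576, 0.0791, 0.0036] twist 0.42 | pos [0.3847, 0.1514, 0.2035] rot [-3.141, -0.001, 2.55] F [0.1, 0.3, -1.6] w 0.013 g 78.6 t 29.62
```

```bash
python3 -m creep '[[0,[0.158,0.079,0.0],0.42],[0,[0.158,0.079,0.0],0.42],[0,[0.158,0.079,0.0],0.42],[0,[0.158,0.079,0.02],0.42],[0,[0.158,0.079,0.05],0.42]]'|grep -E 'pos'
python3 -m creep '[[0,[0,0,0.05],0],[0,[0,0,0.08],0],[0.0132,[0,0,0.09],0],[0.0132,[0,0,0.095],0],[0.0132,[0,0,0.096],0]]'|grep -E 'pos|ft|rot|grip'; python3 go.py 0.298 0.305 0.052 2.130; python3 wn.py|tail -4
```

```text
tool_pos: [0.2976, 0.3049, 0.1541]
tool_pos: [0.2992, 0.3039, 0.0598]
ee_rot: [3.14, -0.0, 2.135]
ft_force: [-0.3, -0.4, -1.4]
gripper_force: 35.9
shift [0.0015, -0.0004, 0.0078] twist 0.005 | pos [0.2992, 0.3039, 0.0598] rot [3.14, -0.0, 2.135] F [-0.3, -0.4, -1.4] w 0.0131 g 35.9 t 30.88
side px [228.  311.7] area 254 xy [572. 120.]
side px [310.1 318. ] area 196 xy [420.  91.]
side px [312.  351.5] area 270 xy [401. 162.]
t 30.98
```

```bash
python3 -m creep '[[0.0132,[0,0,0.004],0],[0.0132,[0,0,0.007],0],[0.0132,[0,0,0.008],0],[0.0132,[-0.01,0,0.008],0],[0.0132,[-0.02,0,0.008],0]]'|grep -E 'pos|ft|grip'
python3 -m creep '[[0.0132,[-0.01,0,0],0],[0.0132,[-0.02,0,0],0],[0.0132,[-0.03,0,0],0],[0.0132,[-0.04,0,0],0],[0.0132,[-0.05,0,0],0]]'|grep -E 'pos|ft|grip'; python3 wn.py|tail -5
```

```text
tool_pos: [0.3107, 0.2883, 0.0534]
ft_force: [-1.6, 4.0, 8.8]
gripper_force: 37.0
tool_pos: [0.3381, 0.2459, 0.0537]
ft_force: [-1.4, 2.9, 8.3]
gripper_force: 37.0
side px [316.7 190.1] area 72 xy [ 497. -334.]
side px [313.7 201.8] area 67 xy [ 493. -279.]
side px [228.2 311.7] area 253 xy [571. 120.]
side px [302.6 325. ] area 414 xy [429. 111.]
t 32.33
```

```bash
sed -i 's/"area",s\[i,4\],/"area",s[i,4],"bb",s[i,:4].tolist(),/' wn.py
python3 -m creep '[[0.0132,[-0.01,0,0],0],[0.0132,[-0.02,0,0],0],[0.0132,[-0.03,0,0],0],[0.0132,[-0.04,0,0],0],[0.0132,[-0.05,0,0],0]]'|grep -E 'pos|ft|grip'; python3 wn.py|tail -3
python3 -m creep '[[0.0132,[-0.01,0,0],0],[0.0132,[-0.02,0,0],0],[0.0132,[-0.03,0,0],0],[0.0132,[-0.04,0,0],0]]'|grep -E 'pos|ft|grip'; python3 wn.py|tail -3
```

```text
tool_pos: [0.3649, 0.2032, 0.0535]
ft_force: [-2.2, 3.0, 8.9]
gripper_force: 36.9
side px [295.9 307.3] area 405 bb [279, 298, 34, 19] xy [451.  73.]
side px [228.1 311.7] area 252 bb [220, 303, 18, 18] xy [571. 120.]
t 33.05
tool_pos: [0.3863, 0.1693, 0.0535]
ft_force: [-2.6, 2.7, 8.5]
gripper_force: 36.9
side px [288.5 292.8] area 330 bb [273, 284, 31, 18] xy [475.  41.]
side px [228.1 311.7] area 252 bb [220, 303, 18, 18] xy [571. 120.]
t 33.65
```

```bash
python3 -m creep '[[0.0132,[-0.01,0,0],0],[0.0132,[-0.02,0,0],0],[0.0132,[-0.03,0,0],0],[0.0132,[-0.04,0,0],0],[0.0132,[-0.046,0,0],0]]'|grep -E 'pos|ft|grip'; python3 wn.py|tail -3; python3 go.py 0.472 0.142 0.0518 1.71
```

```text
tool_pos: [0.4109, 0.13, 0.0534]
ft_force: [-2.0, 4.3, 9.0]
gripper_force: 36.9
side px [279.1 276.4] area 313 bb [267, 268, 27, 18] xy [505.   3.]
side px [228.1 311.7] area 252 bb [220, 303, 18, 18] xy [571. 120.]
t 34.38
shift [-0.0221, 0.058, 0.0018] twist 0.425 | pos [0.4111, 0.1297, 0.0533] rot [3.137, 0.001, 2.135] F [-0.4, 2.0, 7.3] w 0.0134 g 36.6 t 34.38
```

```bash
python3 -m creep '[[0.0132,[-0.005,0.014,0],0.106],[0.0132,[-0.01,0.029,0],0.212],[0.0132,[-0.016,0.044,0],0.319],[0.0132,[-0.022,0.058,0],0.425],[0.0132,[-0.022,0.058,0],0.425]]'|grep -E 'pos|ft|grip'; python3 wn.py|tail -3; python3 go.py 0.472 0.142 0.0518 1.71
```

```text
tool_pos: [0.4719, 0.1424, 0.0526]
ft_force: [2.1, 1.9, 5.6]
gripper_force: 36.4
side px [333.8 293.2] area 69 bb [329, 286, 13, 12] xy [388.  17.]
side px [228.2 311.7] area 252 bb [220, 303, 18, 18] xy [571. 120.]
t 35.1
shift [-0.0003, 0.0004, 0.0008] twist 0.002 | pos [0.4716, 0.1423, 0.0526] rot [3.137, -0.0, 1.712] F [2.3, 0.9, 4.3] w 0.0132 g 36.3 t 35.1
```

```bash
python3 - <<'E'
import cv2,numpy as np
from workcell import grab_frame
from h import P,px
for n in("top","side"):
    f=grab_frame(n); a=cv2.cvtColor(f["image"],cv2.COLOR_BGR2HSV).astype(int); b=f["image"].astype(int)
    m=((a[...,0]<=14)&(a[...,1]>90)&(a[...,2]>40)&(b[...,1]<.75*b[...,2])).astype(np.uint8)
    k,l,s,c=cv2.connectedComponentsWithStats(m)
    for i in range(1,k):
        if 12<s[i,4]<900:
            p=P(*c[i],.018,f)
            if .3<p[0]<.8 and -.4<p[1]<.25: print(n,s[i].tolist(),(p[:2]*1e3).round(0))
    for w in((.5,-.01,.018),(.53,-.01,.018),(.52,-.04,.03),(.49,0,.018)):
        u,v=px(w,f).round().astype(int); print(n,w,(u,v),f["image"][v,u])
E
```

```text
top [186, 199, 10, 11, 41] [565. 116.]
top [243, 220, 4, 9, 16] [525. -17.]
top [236, 227, 9, 7, 15] [509.  -5.]
top [234, 236, 14, 9, 82] [486.  -8.]
top [368, 239, 15, 10, 27] [ 492. -338.]
top [350, 240, 8, 9, 18] [ 489. -284.]
top [210, 276, 12, 14, 65] [380.  39.]
top (0.5, -0.01, 0.018) (np.int64(241), np.int64(235)) [ 48 104 161]
top (0.53, -0.01, 0.018) (np.int64(242), np.int64(223)) [ 54 113 174]
top (0.52, -0.04, 0.03) (np.int64(254), np.int64(226)) [57 65 69]
top (0.49, 0, 0.018) (np.int64(237), np.int64(239)) [ 32  67 109]
side [229, 273, 8, 4, 25] [598.  26.]
side [328, 286, 19, 13, 118] [385.  15.]
side [219, 303, 19, 18, 267] [571. 121.]
side (0.5, -0.01, 0.018) (np.int64(283), np.int64(272)) [36 36 37]
side (0.53, -0.01, 0.018) (np.int64(269), np.int64(269)) [39 39 39]
side (0.52, -0.04, 0.03) (np.int64(278), np.int64(256)) [115 127 134]
side (0.49, 0, 0.018) (np.int64(286), np.int64(276)) [35 35 35]
```

```bash
cat > tw.py <<'E'
import cv2,numpy as np
from workcell import grab_frame,r
from h import P
f=grab_frame("top"); a=cv2.cvtColor(f["image"],cv2.COLOR_BGR2HSV).astype(int); b=f["image"].astype(int)
m=((a[...,0]<=14)&(a[...,1]>90)&(a[...,2]>40)&(b[...,1]<.75*b[...,2])).astype(np.uint8)
k,l,s,c=cv2.connectedComponentsWithStats(cv2.morphologyEx(m,cv2.MORPH_CLOSE,np.ones((2,2))))
for i in range(1,k):
    p=P(*c[i],.018,f)
    if s[i,4]>8 and .4<p[0]<.75 and -.15<p[1]<.2: print(s[i].tolist(),(p[:2]*1e3).round(0))
print(r.observe()["clock"])
E
python3 -m creep '[[0.0132,[-0.004,0.004,0],0],[0.0132,[-0.008,0.008,0],0],[0.0132,[-0.012,0.008,0],0],[0.0132,[-0.016,0.008,0],0],[0.0132,[-0.02,0.008,0],0]]'|grep -E 'pos|ft'; python3 tw.py
python3 -m creep '[[0.0132,[-0.003,0,0],0],[0.0132,[-0.006,0,0],0],[0.0132,[-0.009,0,0],0]]'|grep -E 'pos|ft'; python3 tw.py
```

```text
tool_pos: [0.4812, 0.1239, 0.0526]
ft_force: [0.5, 3.7, 7.7]
[228, 193, 10, 6, 13] [595.  17.]
[187, 199, 10, 12, 56] [566. 116.]
[235, 220, 15, 26, 167] [495. -15.]
35.875
tool_pos: [0.483, 0.1184, 0.054]
ft_force: [-3.4, 18.7, 17.7]
[228, 193, 10, 6, 12] [594.  18.]
[192, 201, 5, 9, 31] [568. 110.]
[236, 221, 13, 13, 50] [517. -16.]
[234, 237, 15, 11, 117] [482. -11.]
36.3
```

```bash
python3 -m creep '[[0.0134,[0.004,0,0.001],0],[0.0134,[0.007,0,0.003],0],[0.0134,[0.01,0,0.0055],0],[0.0134,[0.0125,0,0.0085],0],[0.0134,[0.015,0,0.011],0]]'|grep -E 'pos|ft|grip'; python3 tw.py
python3 -m creep '[[0.0134,[0.003,0,0.003],0],[0.0134,[0.006,0,0.006],0],[0.0134,[0.008,0,0.008],0],[0.0134,[0.008,0,0.008],0]]'|grep -E 'pos|ft|grip'; python3 tw.py
```

```text
tool_pos: [0.4806, 0.13, 0.0416]
ft_force: [0.5, 1.9, 7.3]
gripper_force: 27.4
[228, 193, 10, 6, 13] [595.  17.]
[185, 199, 12, 12, 60] [565. 118.]
[231, 219, 12, 14, 42] [521.  -0.]
[232, 238, 15, 12, 111] [478.  -5.]
36.975
tool_pos: [0.4784, 0.1372, 0.032]
ft_force: [1.6, 1.8, 4.9]
gripper_force: 27.0
[228, 193, 10, 6, 13] [595.  17.]
[187, 199, 10, 12, 43] [565. 113.]
[182, 201, 7, 8, 19] [568. 136.]
[207, 227, 16, 27, 227] [482.  56.]
37.525
```

Both walnuts rolled to the back of the scoop (top estimate (482,56)). Lifting and carrying to the bowl, with a slower, clamped tip this time.

```bash
python3 -m creep '[[0,[0,0,0],0],[0,[0,0,0],0],[0,[0,0,-0.015],0],[0,[0,0,-0.045],0],[0,[0,0,-0.08],0]]' 110|grep -E 'pos|ft|grip'
python3 -m creep '[[0,[0,0,-0.04],0],[0,[0,0,-0.075],-0.05],[0,[0,-0.01,-0.09],-0.17],[0,[0.002,-0.02,-0.09],-0.33],[0,[0.004,-0.03,-0.09],-0.5]]'|grep -E 'pos|ft|grip'
python3 go.py 0.413 0.136 0.2 3.1416; python3 tw.py
```

```text
tool_pos: [0.4759, 0.1365, 0.111]
ft_force: [0.2, 0.1, -2.1]
gripper_force: 107.6
tool_pos: [0.4462, 0.1365, 0.201]
ft_force: [0.7, -0.1, -2.2]
gripper_force: 107.6
shift [0.0196, -0.0268, 0.0011] twist -0.926 | pos [0.4462, 0.1365, 0.201] rot [-3.139, -0.002, 2.215] F [0.7, -0.1, -2.2] w 0.0119 g 107.6 t 38.77
[228, 193, 10, 6, 13] [595.  17.]
[187, 211, 24, 28, 166] [511.  94.]
38.825
```

```bash
python3 -m creep '[[0,[0.003,-0.004,0],-0.17],[0,[0.007,-0.01,0],-0.34],[0,[0.012,-0.016,0],-0.51],[0,[0.016,-0.022,0],-0.68],[0,[0.02,-0.027,0],-0.82]]'|grep -E 'pos|rot'
python3 -m creep '[[0,[0,0,0.01],-0.07],[0,[0,0,0.03],-0.11],[0,[0,0,0.05],-0.11],[0,[0,0,0.05],-0.11]]'|grep -E 'pos|rot'
python3 go.py 0.413 0.136 0.15 3.1416; python3 phi.py u0; python3 tw.py; python3 wn.py|tail -5
```

```text
tool_pos: [0.4129, 0.1363, 0.2007]
ee_rot: [-3.14, -0.003, 3.032]
tool_pos: [0.4119, 0.1361, 0.1491]
ee_rot: [-3.14, -0.007, 3.138]
shift [-0.0011, -0.0001, -0.0009] twist -0.003 | pos [0.4119, 0.1361, 0.1491] rot [-3.14, -0.007, 3.138] F [-0.3, 0.0, -2.6] w 0.0123 g 107.6 t 39.95
phi cand [(np.float64(26.142857142857142), -3), (np.float64(26.214285714285715), -6), (np.float64(26.5), -9), (np.float64(28.285714285714285), -12)] z [0.413 0.136 0.169] F [-0.7 -0.6 -1.8] g 107.58118987083435 t 40.0
[228, 193, 10, 6, 13] [595.  17.]
[193, 201, 4, 9, 27] [566. 110.]
[164, 220, 24, 15, 110] [508. 153.]
40.05
top px [216.3 284. ] area 44 bb [210, 276, 11, 14] xy [379.  40.]
side px [267.  276.1] area 409 bb [257, 260, 21, 32] xy [529.   9.]
side px [333.8 293.3] area 66 bb [329, 286, 13, 12] xy [388.  18.]
side px [228.1 311.7] area 254 bb [219, 303, 19, 18] xy [571. 120.]
t 40.15
```

```bash
python3 -m creep '[[0.0133,[0,0,0],0],[0.0135,[0,0,0],0],[0.0136,[0,0,0],0]]'|grep -E 'grip'; python3 phi.py u1
python3 -m creep '[[0.01365,[0,0,0],0],[0.0133,[0,0,0],0]]'|grep -E 'grip'; python3 phi.py u2
```

```text
gripper_force: 18.0
phi cand [(np.float64(29.857142857142858), -6), (np.float64(30.214285714285715), 0), (np.float64(30.642857142857142), -3), (np.float64(30.857142857142858), 3)] z [0.415 0.137 0.171] F [ 0.7 -0.5 -2.9] g 18.470804393291473 t 40.575
gripper_force: 18.9
phi cand [(np.float64(29.214285714285715), 36), (np.float64(34.57142857142857), 33), (np.float64(36.07142857142857), 39), (np.float64(38.785714285714285), 30)] z [0.415 0.137 0.171] F [ 0.8  0.1 -1.7] g 18.918027877807617 t 40.875
```

```bash
python3 - <<'E'
import cv2,numpy as np
from h import P
from workcell import grab_frame
def det(im,f,n):
    a=cv2.cvtColor(im,cv2.COLOR_BGR2HSV).astype(int); b=im.astype(int)
    m=((a[...,0]<=14)&(a[...,1]>90)&(a[...,2]>40)&(b[...,1]<.75*b[...,2])).astype(np.uint8)
    k,l,s,c=cv2.connectedComponentsWithStats(m)
    for i in range(1,k):
        if s[i,4]>30:
            q=P(*c[i],.02,f)
            if .3<q[0]<.75 and -.2<q[1]<.25: print(n,s[i].tolist(),(q[:2]*1e3).round(0))
f=grab_frame("side")
for n in("u1","u2"): det(cv2.imread(f"pics/{n}.png"),f,n)
det(f["image"],f,"now"); t=grab_frame("top"); det(t["image"],t,"top")
E
```

```text
u1 [262, 269, 21, 32, 438] [512.  30.]
u1 [329, 286, 18, 12, 113] [385.  17.]
u1 [219, 304, 19, 17, 244] [570. 125.]
u2 [276, 287, 19, 16, 211] [480.  51.]
u2 [329, 286, 18, 13, 117] [384.  17.]
u2 [256, 301, 18, 15, 208] [507.  96.]
u2 [219, 303, 19, 18, 265] [570. 123.]
now [329, 286, 18, 13, 112] [385.  18.]
now [271, 288, 17, 15, 213] [490.  56.]
now [244, 300, 17, 20, 256] [528. 106.]
now [219, 303, 19, 18, 266] [570. 123.]
top [184, 199, 12, 11, 46] [565. 118.]
top [166, 207, 18, 13, 75] [541. 153.]
top [180, 226, 11, 14, 40] [498. 121.]
top [210, 276, 12, 14, 69] [379.  39.]
```

```bash
python3 -m creep '[[0,[-0.035,0,-0.047],0],[0,[-0.055,0,-0.052],0]]' 80|grep -E 'pos|ft|grip'; python3 phi.py u3; python3 wn.py|tail -6; python3 tw.py
```

```text
tool_pos: [0.4722, 0.137, 0.2075]
ft_force: [-0.3, 0.4, -1.6]
gripper_force: 78.3
phi cand [(np.float64(28.928571428571427), 36), (np.float64(30.714285714285715), 33), (np.float64(31.428571428571427), 39), (np.float64(32.357142857142854), 30)] z [0.474 0.137 0.226] F [ 1.2 -0.3 -1.4] g 78.10942769050598 t 41.275
top px [179. 188.] area 36 bb [172, 185, 14, 7] xy [609. 153.]
top px [216.5 284.3] area 42 bb [211, 276, 10, 14] xy [378.  40.]
side px [316.7 190.2] area 70 bb [313, 185, 9, 11] xy [ 497. -334.]
side px [313.7 201.8] area 67 bb [310, 197, 8, 10] xy [ 493. -279.]
side px [333.8 293.2] area 69 bb [329, 286, 13, 12] xy [388.  17.]
t 41.38
[172, 191, 11, 5, 26] [596. 155.]
[228, 193, 10, 6, 13] [595.  17.]
41.425
```

```bash
sed -i 's/<s\[i,4\]<700/<s[i,4]<1500/' wn.py; python3 -m creep '[[0,[0,0,-0.01],0],[0,[0,0,-0.03],0]]' 80|grep -E 'pos|ft|grip'; python3 wn.py|grep -v -- '-[0-9]'; python3 tw.py
```

```text
tool_pos: [0.4681, 0.1366, 0.2334]
ft_force: [0.4, -0.4, -1.3]
gripper_force: 78.1
top px [216.3 284.3] area 44 bb [210, 276, 11, 14] xy [378.  40.]
side px [333.8 293.1] area 72 bb [329, 286, 13, 12] xy [388.  17.]
side px [226.9 317.3] area 691 bb [210, 302, 35, 28] xy [569. 133.]
t 41.77
[228, 193, 10, 6, 14] [595.  17.]
[192, 197, 6, 12, 47] [572. 110.]
41.825
```

All three walnuts are in the bowl (side blob 691 px centred at the bowl), none elsewhere on the counter. Returning the scoop.

```bash
python3 -m creep '[[0,[0,0,-0.03],0],[0,[0,0,-0.035],0],[0,[0,0,-0.035],0]]' 80|grep -E 'pos'; python3 phi.py v0; python3 wn.py|grep side; python3 go.py 0.604 -0.075 0.265 3.41
```

```text
tool_pos: [0.4693, 0.1367, 0.2687]
phi cand [(np.float64(28.142857142857142), 30), (np.float64(29.5), 36), (np.float64(29.714285714285715), 33), (np.float64(30.285714285714285), 27)] z [0.469 0.137 0.287] F [ 0.  -0.1 -3. ] g 78.15250754356384 t 42.25
side px [316.6 190.2] area 71 bb [313, 185, 9, 11] xy [ 497. -334.]
side px [313.7 201.8] area 67 bb [310, 197, 8, 10] xy [ 493. -279.]
side px [333.8 293.1] area 71 bb [329, 286, 13, 12] xy [389.  17.]
side px [226.7 317.2] area 697 bb [210, 302, 35, 28] xy [569. 133.]
shift [-0.1356, -0.2114, 0.0021] twist -0.27 | pos [0.4687, 0.1366, 0.2674] rot [-3.141, -0.002, 3.14] F [0.5, -0.1, -1.7] w 0.013 g 78.2 t 42.35
```

```bash
python3 -m creep '[[0,[-0.136,-0.211,0],-0.27],[0,[-0.136,-0.211,0],-0.27],[0,[-0.136,-0.211,0],-0.27],[0,[-0.136,-0.211,0],-0.27],[0,[-0.136,-0.211,0],-0.27]]'|grep -E 'pos|rot'
python3 -m creep '[[0,[0,0,0],0],[0,[0,0,0.05],0],[0,[0,0,0.095],0],[0.0132,[0,0,0.112],0],[0.0132,[0,0,0.114],0]]'|grep -E 'pos|ft|rot|grip'; python3 go.py 0.604 -0.075 0.14 3.41; python3 phi.py v1
```

```text
tool_pos: [0.6058, -0.0778, 0.2668]
ee_rot: [3.141, -0.003, -2.877]
tool_pos: [0.6043, -0.0734, 0.1542]
ee_rot: [3.141, -0.002, -2.872]
ft_force: [0.7, 0.1, -1.3]
gripper_force: 40.4
shift [0.0007, -0.0015, 0.0142] twist -6.282 | pos [0.6043, -0.0734, 0.1542] rot [3.141, -0.002, -2.872] F [0.7, 0.1, -1.3] w 0.0136 g 40.4 t 43.6
phi cand [(np.float64(39.285714285714285), 39), (np.float64(41.5), 36), (np.float64(45.57142857142857), 33), (np.float64(45.57142857142857), 42)] z [ 0.605 -0.074  0.174] F [ 0.1 -0.1 -1.1] g 40.39382457733154 t 43.65
```

```bash
python3 -m creep '[[0.0134,[0.006,0,0.018],0],[0.0134,[0.016,0,0.024],0],[0.0134,[0.026,0,0.03],0],[0.0134,[0.034,0,0.037],0],[0.0134,[0.04,0,0.044],0]]'|grep -E 'pos|ft|grip'
python3 -m creep '[[0.0134,[0.006,0,0.007],0],[0.0134,[0.011,0,0.015],0],[0.0134,[0.015,0,0.022],0],[0.0134,[0.019,0,0.029],0],[0.0134,[0.022,0,0.036],0]]'|grep -E 'pos|ft|grip'
python3 -m creep '[[0.0134,[0.001,0,0.006],0],[0.0134,[0.001,0,0.011],0],[0.0134,[0.001,0,0.013],0]]'|grep -E 'pos|ft|grip'; python3 phi.py v2
```

```text
tool_pos: [0.5661, -0.0855, 0.1109]
ft_force: [-0.8, -1.0, 3.7]
gripper_force: 30.8
tool_pos: [0.545, -0.091, 0.0742]
ft_force: [-1.8, -0.6, 1.5]
gripper_force: 26.8
tool_pos: [0.545, -0.0915, 0.0633]
ft_force: [-4.0, -0.2, 12.2]
gripper_force: 27.5
phi cand [(np.float64(35.57142857142857), 9), (np.float64(37.142857142857146), 6), (np.float64(38.857142857142854), 12), (np.float64(39.07142857142857), 3)] z [ 0.545 -0.092  0.082] F [-3.5 -0.3  8.7] g 27.111400365829468 t 45.325
```

```bash
python3 -m creep '[[0.018,[0,0,0],0],[0.04,[0,0,0],0],[0.04,[0,0,-0.03],0],[0.04,[0,0,-0.09],0],[0.04,[0,0,-0.14],0]]'|grep -E 'pos|ft|width'; python3 go.py 0.3 0.35 0.25 3.41
```

```text
tool_pos: [0.5443, -0.0911, 0.2033]
ft_force: [0.6, -0.3, 0.0]
width: 0.0402
shift [0.1184, 0.4902, -0.0467] twist -6.283 | pos [0.5443, -0.0911, 0.2033] rot [-3.142, 0.0, -2.873] F [0.6, -0.3, 0.0] w 0.0402 g 0.0 t 45.95
```

```bash
python3 -m creep '[[0.04,[0.118,0.49,-0.047],0],[0.04,[0.118,0.49,-0.047],0],[0.04,[0.118,0.49,-0.047],0],[0.04,[0.118,0.49,-0.047],0],[0.04,[0.118,0.49,-0.047],0]]'|grep -E 'pos'
python3 -m creep '[[0.04,[0.06,0.245,0],0],[0.04,[0.06,0.245,0],0],[0.04,[0.06,0.245,0],0],[0.04,[0.06,0.245,0],0],[0.04,[0.06,0.245,0],0]]'|grep -E 'pos'
python3 wn.py; python3 tw.py
python3 - <<'E'
import cv2,numpy as np
from workcell import grab_frame
from h import P
# shift of each bystander/bowl/scoop patch vs the first pictures
R={"top":{"bowl":(156,176,210,232),"jar":(216,174,242,206),"shaker":(308,256,332,284),"bottle":(203,270,226,296),"scoop":(244,160,296,236)},
   "side":{"bowl":(194,282,264,342),"jar":(218,236,246,288),"shaker":(326,194,350,238),"bottle":(324,270,350,320),"scoop":(208,180,305,262)}}
for n in R:
    a=cv2.imread(f"pics/{n}0.png");b=grab_frame(n)["image"];cv2.imwrite(f"pics/z{n}.png",b)
    for k,(x0,y0,x1,y1) in R[n].items():
        m=cv2.matchTemplate(b[y0-15:y1+15,x0-15:x1+15],a[y0:y1,x0:x1],cv2.TM_CCOEFF_NORMED);_,v,_,p=cv2.minMaxLoc(m)
        print(n,k,p[0]-15,p[1]-15,round(v,3))
E
```

```text
tool_pos: [0.3925, 0.1825, 0.2308]
tool_pos: [0.2683, 0.4039, 0.2303]
top px [181.7 204.3] area 213 bb [167, 192, 30, 26] xy [568. 142.]
top px [216.4 284.8] area 41 bb [210, 278, 11, 12] xy [377.  40.]
side px [316.6 190.2] area 71 bb [313, 185, 9, 11] xy [ 497. -334.]
side px [313.7 201.8] area 67 bb [310, 197, 8, 10] xy [ 493. -279.]
side px [333.8 293.1] area 72 bb [329, 286, 13, 12] xy [388.  17.]
side px [226.9 317.2] area 686 bb [210, 302, 35, 28] xy [569. 133.]
t 47.3
[168, 193, 30, 26, 233] [566. 139.]
[228, 193, 10, 6, 14] [595.  17.]
47.35
top bowl 0 0 0.857
top jar 0 0 1.0
top shaker 0 0 0.998
top bottle 0 0 1.0
top scoop -1 -1 0.976
side bowl 0 0 0.783
side jar 0 0 0.996
side shaker 0 0 0.999
side bottle 0 0 1.0
side scoop -1 0 0.975
```

```bash
python3 -c "from workcell import hand_in; print(hand_in())"
```

```text
the job is handed in; nothing more can be done
None
```

Handed in at 47 s: three walnuts are in the bowl, two are still in the tub, and the scoop is back flat on the tray. However, two of those three spilled onto the counter on the first tip and were scooped back up, so "spilling none" was not strictly met. The gripper was kept clear of the walnuts throughout, and the bowl, bottle, jar and shaker match their first pictures.

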